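# Shut and latch the insulator box

## Task

Shut the wooden box of fence insulators so that mice keep out: with the fingertips, push its sliding lid fully home, and then push the wooden turn bar on its rim round across the lid, as far as it goes, so that it blocks the lid. Leave the box standing where it is, without lifting it or shoving it along the bench, leave everything else on the bench alone, and finish with the hand clear.

Things in the scene. Friction and masses are not known exactly. Their poses are not given: they have to be found in the camera images.
- box: heavy loose wooden box (2.8 kg) of black insulators, 130 (x) by 220 (y) by 80 mm tall without its lid. Origin at the centre of its underside, z up; -x side roughly towards the robot; the lid slides along its y. A push of some 15 N or more can slide it along the bench
- lid (a joint): how far the sliding lid is open, m: 0 fully shut (rigid stop), growing (to 0.14) as it comes out past the box's -y end; starts 0.06 to 0.12. Pushed towards the box's +y it shuts; drag 2 to 3 N; it stays where left. Lid: plywood board 130 (x) by 220 (y) by 8 mm on the rim, upper face 88 mm above the bench
- lid_step (a point): centre of the step face to push on, 100 mm above the bench, moving with the lid. A raised panel on the lid, 90 mm wide (x, centred), top 112 mm above the bench, begins with this upright step (facing the box's -y) 38 mm in from the lid's -y edge, leaving a low ledge; it ends 18 mm short of the +y edge. Lid shut: x 0, y -72 mm in the box's frame
- bar (a joint): angle of the turn bar about its upright pivot, rad: 0 points along the box's -y, beside the box; grows anticlockwise from above; at 1.57 (rigid stop) it points along the box's +x, across the ledge of the shut lid, just behind the step. Range -0.7 to 1.57; starts -0.5 to 0.25. Friction 0.05 N m; stays where left
- bar_pivot (a point): pivot axis of the turn bar, 101 mm above the bench, on a block at the box's -x side: x -79, y -84 mm in the box's frame. Bar: dark wood, 18 mm wide, lower face 91, top 111 mm above the bench; it reaches 85 mm from the pivot to its tip, 9 mm behind it. Block: 28 (x) by 34 (y) mm, top 90 mm above the bench
- bar_tip (a point): middle of the free end of the turn bar, 85 mm from the pivot, 101 mm above the bench
- lantern: a black plastic camping lantern with a white lamp glass, a wire bail and a small toggle switch, 110 across, 210 tall (mm); loose, to be left alone; origin at the centre of its underside
- pail_lid: a round stainless steel milk pail lid with a bail handle, 216 across, 53 tall (mm); loose, to be left alone; origin at the centre of its underside
- insulator: a green plastic ribbed fence insulator standing upright, 44 across, 58 tall (mm); loose, to be left alone; origin at the centre of its underside
- mug: a white ceramic mug, 82 across, 95 tall, handle on its +y side (mm); loose, to be left alone; origin at the centre of its underside
- hoof_pick: a blue plastic hoof pick lying along its own x, 160 long, 24 wide, 30 tall (mm); loose, to be left alone; origin at the centre of its underside
- brush: a wooden grooming brush lying bristles down along its own x, 170 long, 60 wide, 48 tall (mm); loose, to be left alone; origin at the centre of its underside
- jar: a jar of ointment with a steel lid, 72 across, 85 tall (mm); loose, to be left alone; origin at the centre of its underside

How it is judged:
By the outcome, as a careful person would: the job done as asked, in the order asked, and still so for the second after the job is handed in, with the robot touching nothing.
It also fails if it takes over 45 s, if anything falls off the work surface, if the arm or the gripper's body presses on something with over 40 N, if the wrist force passes 120 N, or if a joint passes its speed limit or range.

## Robot

A 7-joint arm with a two-finger parallel gripper is mounted at the origin on the work surface. World frame = base frame: x ahead of the robot, y to its left, z up, the work surface at z = 0. Lengths are in m, angles in rad, forces in N, time in s.
With the tool pointing down it reaches from about 0.4 to 0.9 m from the base axis. Payload 5.5 kg.
Tool frame: the origin (TCP) lies on the centre line of the jaws, within the pads' length; the fingertips stand 14 mm ahead of it and the grasp point (between the pads) lies 5 mm behind it; z points along the fingers, y is the line along which they close (so a half turn about z gives the same grasp; the last joint's range is limited). The gripper opens to 85 mm and grips with 20 to 120 N. Pads are 22 mm wide; open, the fingers measure 114 mm over their backs; the gripper's body (76 mm by 85 mm) begins 54 mm behind the grasp point. The pads swing forward as they close: fully open they stand 13 mm farther back than shut.
Start: joints at [1.545, 0.501, -0.427, 1.55, 0.221, 1.138, -0.21], TCP at [0.185, -0.623, 0.245] pointing down, gripper open.
Joint ranges: [-2.88, 2.88], [-0.31, 2.03], [-1.54, 1.56], [0.2, 2.42], [-1.41, 4.55], [0.19, 2.02], [-2.57, 2.57]. Speed limits (rad/s): [2.57, 2.57, 3.14, 3.14, 3.14, 3.14, 3.14].

## Interface

Orientations are given as a rotation vector (axis times angle).
In Python, from bench import robot, vision, job, spotter gives the robot as it stands.
- The arm moves only by the shell command python3 -m handwheel 'ROWS' [OPENING]. ROWS is JSON, a list of rows, each an object of numbers: "dx", "dy", "dz": the shift along the world's x, y, z in mm; "ax", "ay", "az": the turn, a rotation vector about the world's x, y, z in rad. A call has 1 to 20 rows; each row shifts and turns the commanded pose from where the row before left it; what a row does not reach is not made up. A row lasts 1/12 s, in which the tool goes at most 41.7 mm and 7.16 degrees, less where a joint would pass 70% of its speed; a pose out of reach is approached as far as the arm can. A call is refused whole if a number of a shift passes 41.7 or a number of a turn 0.125, either way. A call with a gripper value outside its range is refused whole. OPENING is the opening, from 0 (shut) to 1 (fully open), set as the call begins (- or left out, the last holds). The fingers move at their own pace and stop on an object; the grip force is fixed at half the most. Time passes only in rows, so rows that do not move let the fingers close. It gives the time, the measured TCP pose, the force, the opening and the grip force at its end, in the units of the state.
- robot.read_state(): the state, without advancing time (a new reading comes with each control period).
- vision.camera(name): name is "scene" or "side" or "wrist"; returns the picture (400x640x3 uint8, red, green, blue); there is no depth.
- vision.camera_info(name): a dict with "mtx" (3x3 intrinsics, pixels), "eye" and "rotation" of the camera in the world. Camera axes: x right, y down, z forward; pixel columns grow to the right and rows downward; lengths in m; the calibration is good to about 2 mm. A picture is of the moment at which its call begins: read the wrist's pose just before it. camera_info takes no time and is no camera call; for the wrist camera it gives the pose at the moment of the call.
- job.close_job(): hands the job in; it is judged then, once.
Trained networks look in the newest picture that a camera, given by its name, has taken for a name from the list of things; names that differ only in an ending like _2 or _b are one class to them, and where a whole thing is asked for, a point or a joint stands for the part that bears it (a point fixed in the world has none). Each returns a list of dicts, best first, with "confidence" (0 to 1); they miss things now and then, are a little off and sometimes report something else, mostly with a low value. They report only what shows in the picture. A call takes as long as a camera call.
- spotter.masks_of(camera, thing): "mask" (400x640 bool, what is visible of it).
- spotter.tip_of(camera, thing): "at" ([x, y, z] in m, in world coordinates, good to about 4 mm: a listed point, or the origin of a listed thing).
The state is a dict: "t": time; "q": joint angles; "qd": joint speeds; "joint_torque": joint torques, N m; "position": TCP position; "ee_rot": TCP orientation; "wrist_force": force on the tool from outside, world axes, zero at the start; "moment": the same for the moment, N m; "opening": finger opening in m; "gripper_force": force on a finger pad.
Only numpy, scipy, OpenCV 4.12 (cv2) and the standard library are available. Lean on these libraries where they do the work, as an engineer would, in place of code of your own. Each camera call takes 0.05 s, during which the arm holds its last target. There are 200 camera calls.

## Working session

There is one attempt and no reset: what is moved stays moved. The work goes in short steps, Python scripts to look and compute and a shell command to move; the robot and the scene stay as the last step left them, time stands still between calls to the robot, and variables do not carry over. Pictures are saved under pics/ and viewed, at most 10 in all, crops included, and the job is handed in when it is done.

```bash
mkdir -p pics
python3 - <<'E'
from bench import robot, vision, job, spotter
import cv2
s=robot.read_state();print(s['t'],s['position'],s['ee_rot'],s['opening'])
for c in['scene','side']:
    im=vision.camera(c);cv2.imwrite(f'pics/{c}0.png',im[:,:,::-1])
    for n in['box','lid_step','bar_pivot','bar_tip','lantern','pail_lid','insulator','mug','hoof_pick','brush','jar']:
        r=spotter.tip_of(c,n)
        print(c,n,[(x['at'].round(3).tolist() if hasattr(x['at'],'round') else x['at'],round(x['confidence'],2)) for x in r[:2]])
E
```

```text
0.0 [ 0.18490458 -0.62243912  0.2442386 ] [-3.10690926e+00 -4.51892330e-01  2.84611996e-04] 0.08514616625283242
scene box [([0.5948, 0.1781, 0.0019], 0.6)]
scene lid_step [([0.5832, -0.0125, 0.1011], 0.76)]
scene bar_pivot [([0.5105, 0.0905, 0.1035], 0.57)]
scene bar_tip [([0.4861, 0.0141, 0.1005], 0.77), ([0.3716, 0.4191, -0.0007], 0.16)]
scene lantern [([0.3683, 0.4168, 0.0006], 0.75), ([0.5101, 0.0919, 0.1012], 0.57)]
scene pail_lid [([0.5785, 0.5239, 0.0022], 0.69)]
scene insulator [([0.4733, 0.2299, -0.0019], 0.59)]
scene mug [([0.7253, 0.2606, -0.0008], 0.91)]
scene hoof_pick []
scene brush [([0.4666, -0.4093, 0.0026], 0.63)]
scene jar [([0.6771, -0.3893, -0.0003], 0.66)]
side box [([0.596, 0.178, -0.0006], 0.95)]
side lid_step [([0.5928, -0.0132, 0.1011], 0.92)]
side bar_pivot [([0.5127, 0.094, 0.0967], 0.79)]
side bar_tip [([0.4876, 0.0138, 0.1016], 0.63), ([0.4108, 0.1099, -0.0002], 0.5)]
side lantern [([0.3685, 0.421, -0.0011], 0.87), ([0.4837, 0.0144, 0.1013], 0.56)]
side pail_lid [([0.5816, 0.5224, 0.0007], 0.72)]
side insulator [([0.4736, 0.2332, -0.0026], 0.54)]
side mug [([0.7205, 0.2586, -0.0023], 0.96)]
side hoof_pick [([0.4069, 0.1103, 0.0004], 0.67), ([0.366, 0.4211, -0.0014], 0.56)]
side brush [([0.4645, -0.4064, 0.0023], 0.6)]
side jar [([0.6773, -0.3952, 0.0033], 0.7)]
```

View pics/scene0.png

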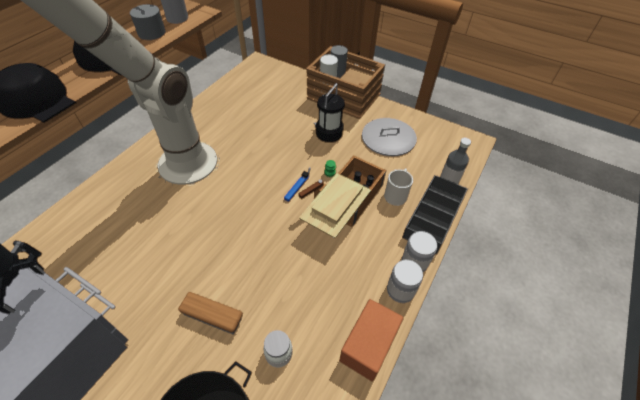

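View pics/side0.png

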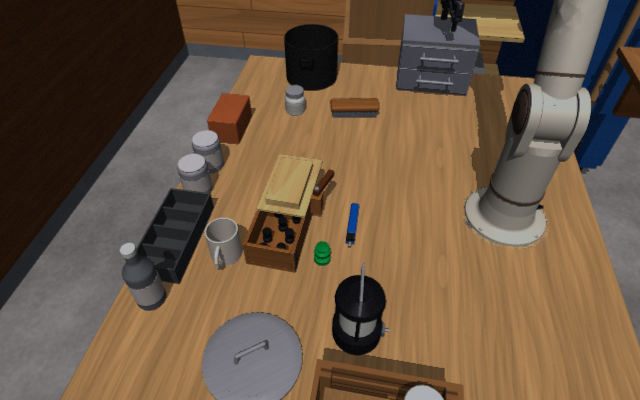

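The scene view shows the box at about (345,195) with its lid jutting towards -y, and the turn bar beside it at (312,190). The side view agrees: lid (290,185), bar (323,183). The networks' points fit the box geometry at yaw ≈ -0.035, lid ≈ 0.12 and bar ≈ -0.27. I'll move to just short of the step with the fingers shut.

```bash
python3 -m handwheel '[{"dx":22.4,"dy":30,"az":-0.018},{"dx":22.4,"dy":30,"az":-0.018},{"dx":22.4,"dy":30,"az":-0.018},{"dx":22.4,"dy":30,"az":-0.018},{"dx":22.4,"dy":30,"az":-0.018},{"dx":22.4,"dy":30,"az":-0.018},{"dx":22.4,"dy":30,"az":-0.018},{"dx":22.4,"dy":30,"az":-0.018},{"dx":22.4,"dy":30,"az":-0.018},{"dx":22.4,"dy":30,"az":-0.018},{"dx":22.4,"dy":30,"az":-0.018},{"dx":22.4,"dy":30,"az":-0.018},{"dx":22.4,"dy":30,"az":-0.018},{"dx":22.4,"dy":30,"az":-0.018},{"dx":22.4,"dy":30,"az":-0.018},{"dx":22.4,"dy":30,"az":-0.018},{"dx":22.4,"dy":30,"az":-0.018},{"dx":22.4,"dy":30,"az":-0.018},{},{}]' 0
cat > look.py <<'E'
from bench import robot, vision, spotter
import cv2,sys,numpy as np
def look(tag,cams=('scene','side','wrist'),names=('box','lid_step','bar_pivot','bar_tip'),save=()):
    s=robot.read_state();print('t',round(s['t'],2),'tcp',np.round(s['position'],4),np.round(s['ee_rot'],3),'F',np.round(s['wrist_force'],1))
    for c in cams:
        im=vision.camera(c)
        if c in save: cv2.imwrite(f'pics/{c}{tag}.png',im[:,:,::-1])
        for n in names:
            print(c,n,[(np.round(x['at'],4).tolist(),round(x['confidence'],2)) for x in spotter.tip_of(c,n)[:2]])
E
python3 -c "
from look import *
look('1',save=('wrist',))"
```

```text
t 1.2 tcp [ 0.1851 -0.6231  0.2453] [3.109 0.452 0.   ] F [ 0.1  0.1 -0.6]
scene box [([0.5869, -0.0128, 0.1004], 0.68), ([0.5954, 0.1783, 0.0027], 0.61)]
scene lid_step [([0.5851, -0.0119, 0.102], 0.93)]
scene bar_pivot [([0.5131, 0.0897, 0.1027], 0.83)]
scene bar_tip [([0.7219, 0.2585, 0.0012], 0.75), ([0.4859, 0.0168, 0.0986], 0.69)]
side box [([0.5972, 0.1757, 0.0016], 0.75)]
side lid_step []
side bar_pivot [([0.5113, 0.0918, 0.0979], 0.67)]
side bar_tip [([0.4826, 0.0152, 0.1015], 0.79)]
wrist box []
wrist lid_step []
wrist bar_pivot []
wrist bar_tip []$[0]: bad value
```

```bash
python3 -m handwheel '[{"dx":22,"dy":30,"dz":0,"ax":0,"ay":0,"az":-0.018}]' 0.0
```

```text
t: 2.03
position: [0.2002, -0.5985, 0.2447]
ee_rot: [3.112, 0.407, -0.006]
wrist_force: [-1.0, -0.6, -0.7]
opening: 0.0753
gripper_force: 0.0
```

```bash
python3 -m handwheel '[{"dx":22,"dy":30,"dz":0,"ax":0,"ay":0,"az":-0.018},{"dx":22,"dy":30,"dz":0,"ax":0,"ay":0,"az":-0.018},{"dx":22,"dy":30,"dz":0,"ax":0,"ay":0,"az":-0.018},{"dx":22,"dy":30,"dz":0,"ax":0,"ay":0,"az":-0.018},{"dx":22,"dy":30,"dz":0,"ax":0,"ay":0,"az":-0.018},{"dx":22,"dy":30,"dz":0,"ax":0,"ay":0,"az":-0.018},{"dx":22,"dy":30,"dz":0,"ax":0,"ay":0,"az":-0.018},{"dx":22,"dy":30,"dz":0,"ax":0,"ay":0,"az":-0.018},{"dx":22,"dy":30,"dz":0,"ax":0,"ay":0,"az":-0.018},{"dx":22,"dy":30,"dz":0,"ax":0,"ay":0,"az":-0.018},{"dx":22,"dy":30,"dz":0,"ax":0,"ay":0,"az":-0.018},{"dx":22,"dy":30,"dz":0,"ax":0,"ay":0,"az":-0.018},{"dx":22,"dy":30,"dz":0,"ax":0,"ay":0,"az":-0.018},{"dx":22,"dy":30,"dz":0,"ax":0,"ay":0,"az":-0.018},{"dx":22,"dy":30,"dz":0,"ax":0,"ay":0,"az":-0.018},{"dx":22,"dy":30,"dz":0,"ax":0,"ay":0,"az":-0.018},{"dx":22,"dy":30,"dz":0,"ax":0,"ay":0,"az":-0.018},{"dx":0,"dy":0,"dz":0,"ax":0,"ay":0,"az":0},{"dx":0,"dy":0,"dz":0,"ax":0,"ay":0,"az":0}]' 0.0
python3 -c "
from look import *
look('1',cams=('side','wrist'),save=('wrist',))"
```

```text
t: 3.62
position: [0.5822, -0.0795, 0.2454]
ee_rot: [-3.14, 0.046, -0.001]
wrist_force: [-0.5, -0.1, 0.4]
opening: -0.0003
gripper_force: 0.0
t 3.62 tcp [ 0.5822 -0.0795  0.2454] [-3.14e+00  4.60e-02 -1.00e-03] F [-0.5 -0.1  0.4]
side box [([0.5944, 0.1762, 0.0011], 0.77)]
side lid_step [([0.5902, -0.0154, 0.1017], 0.56), ([0.4109, 0.112, -0.0003], 0.46)]
side bar_pivot [([0.5156, 0.0947, 0.0985], 0.92)]
side bar_tip [([0.4842, 0.0133, 0.0998], 0.6)]
wrist box [([0.5949, 0.1772, 0.0032], 0.57)]
wrist lid_step [([0.5895, -0.0174, 0.1025], 0.66)]
wrist bar_pivot [([0.5115, 0.0975, 0.1025], 0.81)]
wrist bar_tip [([0.4801, 0.0164, 0.0992], 0.84)]
```

View pics/wrist1.png

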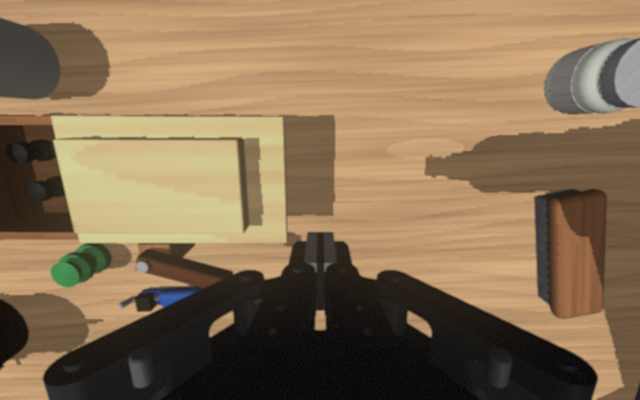

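The wrist view shows the lid from above: its -y edge runs from (283,117) to (287,242), the step's upper edge from (240,138) to (246,232), and the bar from (145,265) to (235,278). I'll get the yaw from these edges.

Run:
```python
from bench import vision
import numpy as np
i=vision.camera_info('wrist');K,e,R=map(np.array,(i['mtx'],i['eye'],i['rotation']))
def p(u,v,z):
    d=R@np.linalg.inv(K)@[u,v,1]
    return (e+d*(z-e[2])/d[2]).round(4)
print(e)
for n,u,v,z in [('lid-y far',284,117,.088),('lid-y near',287,243,.088),('lid+y far',52,117,.088),('lid+y near',74,233,.088),('step far',239,139,.112),('step near',243,232,.112),('tip',237,272,.111)]: print(n,p(u,v,z))
```

```text
[ 0.64766901 -0.08624694  0.3729337 ]Traceback (most recent call last):
  File "<stdin>", line 8, in <module>
  File "<stdin>", line 6, in p
IndexError: invalid index to scalar variable.
```

Run:
```python
from bench import vision
import numpy as np,cv2
i=vision.camera_info('wrist');K,e,R=map(np.array,(i['mtx'],i['eye'],i['rotation']));print(R)
R=cv2.Rodrigues(R.astype(float))[0]
def p(u,v,z):
    d=R@np.linalg.inv(K)@[u,v,1]
    return (e+d*(z-e[2])/d[2]).round(4)
for n,u,v,z in [('lid-y far',284,117,.088),('lid-y near',287,243,.088),('lid+y far',52,117,.088),('lid+y near',74,233,.088),('step far',239,139,.112),('step near',243,232,.112),('tip',237,272,.111)]: print(n,p(u,v,z))
```

```text
[ 2.04466919 -2.12099431 -0.28068729]
lid-y far [ 0.6516 -0.0524  0.088 ]
lid-y near [ 0.5234 -0.0468  0.088 ]
lid+y far [0.6596 0.1662 0.088 ]
lid+y near [0.5428 0.1755 0.088 ]
step far [ 0.6341 -0.0144  0.112 ]
step near [ 0.5467 -0.0087  0.112 ]
tip [0.5039 0.0021 0.111 ]
```

```bash
python3 -m handwheel '[{"dx":2,"dy":0,"dz":-34,"ax":0,"ay":0,"az":-0.013},{"dx":2,"dy":0,"dz":-34,"ax":0,"ay":0,"az":0},{"dx":2,"dy":0,"dz":-34,"ax":0,"ay":0,"az":0},{"dx":2,"dy":0,"dz":-34,"ax":0,"ay":0,"az":0},{"dx":0,"dy":0,"dz":0,"ax":0,"ay":0,"az":0},{"dx":0.5,"dy":15,"dz":0,"ax":0,"ay":0,"az":0},{"dx":0.5,"dy":15,"dz":0,"ax":0,"ay":0,"az":0},{"dx":0.5,"dy":12,"dz":0,"ax":0,"ay":0,"az":0},{"dx":0.5,"dy":12,"dz":0,"ax":0,"ay":0,"az":0},{"dx":0.5,"dy":12,"dz":0,"ax":0,"ay":0,"az":0},{"dx":0.5,"dy":12,"dz":0,"ax":0,"ay":0,"az":0}]'
python3 -c "
from look import *
look('2',cams=('side','scene'),names=('lid_step','box'))"
```

```text
t: 5.03
position: [0.5929, -0.0054, 0.1105]
ee_rot: [3.139, -0.077, 0.003]
wrist_force: [-0.1, -2.6, 1.5]
opening: 0.0001
gripper_force: 1.3
t 5.03 tcp [ 0.5929 -0.0054  0.1105] [ 3.139e+00 -7.700e-02  3.000e-03] F [-0.1 -2.6  1.5]
side lid_step [([0.5911, 0.0068, 0.1027], 0.87)]
side box [([0.5936, 0.1776, 0.0009], 0.68)]
scene lid_step [([0.5893, 0.0131, 0.0994], 0.85)]
scene box [([0.5948, 0.1764, 0.0023], 0.77)]
```

```bash
python3 -m handwheel '[{"dx":0.4,"dy":10,"dz":0,"ax":0,"ay":0,"az":0},{"dx":0.4,"dy":10,"dz":0,"ax":0,"ay":0,"az":0},{"dx":0.4,"dy":10,"dz":0,"ax":0,"ay":0,"az":0},{"dx":0.4,"dy":10,"dz":0,"ax":0,"ay":0,"az":0},{"dx":0.4,"dy":10,"dz":0,"ax":0,"ay":0,"az":0},{"dx":0.4,"dy":10,"dz":0,"ax":0,"ay":0,"az":0},{"dx":0.4,"dy":10,"dz":0,"ax":0,"ay":0,"az":0},{"dx":0.4,"dy":8,"dz":0,"ax":0,"ay":0,"az":0},{"dx":0,"dy":4,"dz":0,"ax":0,"ay":0,"az":0},{"dx":0,"dy":0,"dz":0,"ax":0,"ay":0,"az":0}]'
python3 -c "
from look import *
look('2',cams=('side','scene'),names=('lid_step','box'))"
```

```text
t: 6.17
position: [0.5953, 0.0794, 0.1095]
ee_rot: [-3.139, 0.072, -0.0]
wrist_force: [0.3, 0.3, -0.4]
opening: -0.0001
gripper_force: 0.0
t 6.17 tcp [0.5953 0.0794 0.1095] [-3.139  0.072 -0.   ] F [ 0.3  0.3 -0.4]
side lid_step [([0.5909, 0.0928, 0.1029], 0.97)]
side box [([0.5948, 0.1798, 0.0044], 0.56)]
scene lid_step [([0.5887, 0.0935, 0.102], 0.67), ([0.4685, -0.4103, 0.0001], 0.59)]
scene box [([0.5969, 0.1749, -0.0005], 0.85)]
```

```bash
python3 -m handwheel '[{"dx":0,"dy":2,"dz":0,"ax":0,"ay":0,"az":0},{"dx":0,"dy":2,"dz":0,"ax":0,"ay":0,"az":0},{"dx":0,"dy":2,"dz":0,"ax":0,"ay":0,"az":0}]'; for i in 1 2 3; do python3 -m handwheel '[{"dx":0,"dy":1,"dz":0,"ax":0,"ay":0,"az":0}]' | egrep 'pos|wrist'; done
```

```text
t: 6.72
position: [0.5955, 0.0822, 0.1093]
ee_rot: [3.14, -0.077, 0.0]
wrist_force: [1.4, -2.5, 0.4]
opening: 0.0002
gripper_force: 1.1
position: [0.5956, 0.0836, 0.1093]
wrist_force: [-0.1, -2.0, 0.4]
position: [0.5956, 0.0845, 0.1094]
wrist_force: [0.8, -1.8, -0.5]
position: [0.5956, 0.0856, 0.1093]
wrist_force: [1.3, -2.4, -0.8]
```

```bash
python3 -m handwheel '[{"dx":0,"dy":1,"dz":0,"ax":0,"ay":0,"az":0},{"dx":0,"dy":1,"dz":0,"ax":0,"ay":0,"az":0},{"dx":0,"dy":1,"dz":0,"ax":0,"ay":0,"az":0}]' | egrep 'pos|wrist'
```

```text
position: [0.5956, 0.0888, 0.1094]
wrist_force: [2.6, -4.4, -0.5]
```

```bash
python3 -m handwheel '[{"dx":0,"dy":1,"dz":0,"ax":0,"ay":0,"az":0},{"dx":0,"dy":1,"dz":0,"ax":0,"ay":0,"az":0}]' | egrep 'pos|wrist'
```

```text
position: [0.5956, 0.0889, 0.1093]
wrist_force: [0.9, -8.5, 2.1]
```

```bash
python3 -m handwheel '[{"dx":0,"dy":-8,"dz":0,"ax":0,"ay":0,"az":0},{"dx":0,"dy":-20,"dz":15,"ax":0,"ay":0,"az":0},{"dx":-10,"dy":-20,"dz":25,"ax":0,"ay":0,"az":0},{"dx":-30,"dy":-20,"dz":20,"ax":0,"ay":0,"az":0},{"dx":-36,"dy":0,"dz":0,"ax":0,"ay":0,"az":0},{"dx":-36,"dy":0,"dz":0,"ax":0,"ay":0,"az":0},{"dx":-30,"dy":0,"dz":0,"ax":0,"ay":0,"az":0},{"dx":0,"dy":0,"dz":0,"ax":0,"ay":0,"az":0},{"dx":0,"dy":0,"dz":0,"ax":0,"ay":0,"az":0}]'
python3 -c "
from look import *
look('3',save=('wrist',))"
```

```text
t: 8.13
position: [0.4515, 0.0232, 0.1694]
ee_rot: [3.14, -0.074, -0.001]
wrist_force: [0.1, -0.0, -0.9]
opening: -0.0001
gripper_force: 0.0
t 8.13 tcp [0.4515 0.0232 0.1694] [ 3.14e+00 -7.40e-02 -1.00e-03] F [ 0.1 -0.  -0.9]
scene box [([0.5944, 0.1763, -0.0005], 0.74)]
scene lid_step [([0.5913, 0.0987, 0.1004], 0.89), ([0.414, 0.1147, -0.0002], 0.41)]
scene bar_pivot [([0.5116, 0.0885, 0.1006], 0.92)]
scene bar_tip [([0.4855, 0.0159, 0.1023], 0.73)]
side box [([0.5966, 0.1757, 0.0027], 0.59)]
side lid_step [([0.596, 0.1, 0.1026], 0.77)]
side bar_pivot [([0.5132, 0.0949, 0.1], 0.66)]
side bar_tip [([0.4884, 0.0117, 0.0999], 0.64), ([0.7211, 0.2584, -0.0014], 0.3)]
wrist box [([0.5941, 0.1776, 0.0024], 0.56)]
wrist lid_step [([0.5108, 0.0969, 0.1029], 0.69)]
wrist bar_pivot [([0.5112, 0.0975, 0.1021], 0.73)]
wrist bar_tip [([0.4824, 0.0167, 0.1001], 0.67)]
```

View pics/wrist3.png

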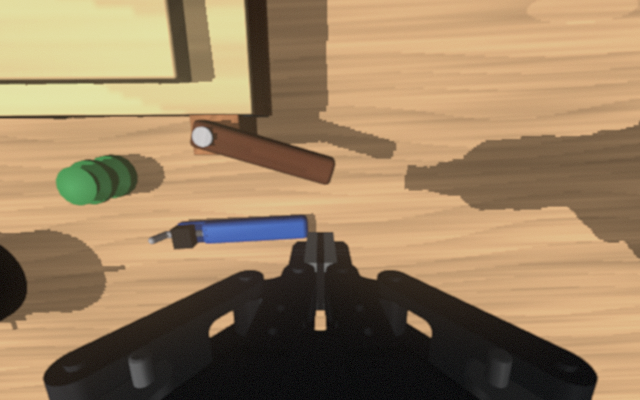

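The wrist view shows the lid shut with the step at (180,40), the pivot at (203,135), and the bar end at (332,170); the fingertips are at (320,240) on the bar's -x side. I'll go down beside the bar and sweep it round.

```bash
python3 -m handwheel '[{"dx":4,"dy":11,"dz":0,"ax":0,"ay":0,"az":0},{"dx":4,"dy":11,"dz":-20,"ax":0,"ay":0,"az":0},{"dx":0,"dy":0,"dz":-20,"ax":0,"ay":0,"az":0},{"dx":0,"dy":0,"dz":-20,"ax":0,"ay":0,"az":0},{"dx":8,"dy":-3,"dz":0,"ax":0,"ay":0,"az":0},{"dx":8,"dy":-4,"dz":0,"ax":0,"ay":0,"az":0},{"dx":8,"dy":-4,"dz":0,"ax":0,"ay":0,"az":0},{"dx":8,"dy":-4,"dz":0,"ax":0,"ay":0,"az":0},{"dx":8,"dy":-4,"dz":0,"ax":0,"ay":0,"az":0},{"dx":9,"dy":-3,"dz":0,"ax":0,"ay":0,"az":0},{"dx":8,"dy":-2,"dz":0,"ax":0,"ay":0,"az":0},{"dx":0,"dy":0,"dz":0,"ax":0,"ay":0,"az":0}]'
python3 -c "
from look import *
look('4',cams=('scene','side'),names=('bar_tip','box'))"
```

```text
t: 9.88
position: [0.5209, 0.02, 0.1099]
ee_rot: [-3.14, 0.078, -0.004]
wrist_force: [0.3, 0.2, 0.3]
opening: -0.0004
gripper_force: 0.0
t 9.88 tcp [0.5209 0.02   0.1099] [-3.14   0.078 -0.004] F [0.3 0.2 0.3]
scene bar_tip [([0.5458, 0.0157, 0.0989], 0.55)]
scene box [([0.5971, 0.1764, 0.0032], 0.57)]
side bar_tip [([0.548, 0.0152, 0.1021], 0.58)]
side box [([0.5955, 0.1793, 0.0021], 0.58), ([0.466, -0.4073, 0.0031], 0.45)]
```

```bash
python3 -m handwheel '[{"dx":6,"dy":3,"dz":0,"ax":0,"ay":0,"az":0},{"dx":6,"dy":4,"dz":0,"ax":0,"ay":0,"az":0},{"dx":6,"dy":5,"dz":0,"ax":0,"ay":0,"az":0},{"dx":5,"dy":6,"dz":0,"ax":0,"ay":0,"az":0},{"dx":6,"dy":6,"dz":0,"ax":0,"ay":0,"az":0},{"dx":5,"dy":6,"dz":0,"ax":0,"ay":0,"az":0},{"dx":4,"dy":6,"dz":0,"ax":0,"ay":0,"az":0},{"dx":3,"dy":6,"dz":0,"ax":0,"ay":0,"az":0},{"dx":0,"dy":0,"dz":0,"ax":0,"ay":0,"az":0}]'
python3 -c "
from look import *
look('5',cams=('scene','side'),names=('bar_tip','box'))"
```

```text
t: 10.93
position: [0.56, 0.0654, 0.1094]
ee_rot: [-3.139, 0.072, -0.001]
wrist_force: [0.4, -0.4, 0.3]
opening: -0.0002
gripper_force: 0.0
t 10.93 tcp [0.56   0.0654 0.1094] [-3.139e+00  7.200e-02 -1.000e-03] F [ 0.4 -0.4  0.3]
scene bar_tip [([0.5981, 0.0897, 0.101], 0.5)]
scene box [([0.5936, 0.1762, 0.0025], 0.67)]
side bar_tip [([0.6001, 0.0861, 0.0994], 0.62)]
side box [([0.593, 0.1772, 0.0023], 0.75)]
```

```bash
python3 -m handwheel '[{"dx":0,"dy":1.5,"dz":0,"ax":0,"ay":0,"az":0},{"dx":0,"dy":1,"dz":0,"ax":0,"ay":0,"az":0},{"dx":0,"dy":1,"dz":0,"ax":0,"ay":0,"az":0}]' | egrep 'pos|wrist'
```

```text
position: [0.5594, 0.0663, 0.1094]
wrist_force: [0.4, -1.2, 0.6]
```

```bash
python3 -m handwheel '[{"dx":0,"dy":1,"dz":0,"ax":0,"ay":0,"az":0},{"dx":0,"dy":1,"dz":0,"ax":0,"ay":0,"az":0}]' | egrep 'pos|wrist'
```

```text
position: [0.5596, 0.0681, 0.1094]
wrist_force: [0.1, -1.0, 0.1]
```

```bash
python3 -m handwheel '[{"dx":0,"dy":1,"dz":0,"ax":0,"ay":0,"az":0},{"dx":0,"dy":1,"dz":0,"ax":0,"ay":0,"az":0}]' | egrep 'pos|wrist'
```

```text
position: [0.5596, 0.0694, 0.1093]
wrist_force: [0.6, -5.1, 2.0]
```

```bash
python3 -m handwheel '[{"dx":0,"dy":1,"dz":0,"ax":0,"ay":0,"az":0},{"dx":0,"dy":1,"dz":0,"ax":0,"ay":0,"az":0}]' | egrep 'pos|wrist'
```

```text
position: [0.5596, 0.0695, 0.1093]
wrist_force: [-0.3, -9.2, 2.0]
```

The bar stopped at 9 N. Next I'll back off, clear the hand and check.

```bash
python3 -m handwheel '[{"dx":0,"dy":-5,"dz":0,"ax":0,"ay":0,"az":0},{"dx":0,"dy":-25,"dz":10,"ax":0,"ay":0,"az":0},{"dx":0,"dy":-25,"dz":30,"ax":0,"ay":0,"az":0},{"dx":0,"dy":-20,"dz":35,"ax":0,"ay":0,"az":0},{"dx":0,"dy":-20,"dz":35,"ax":0,"ay":0,"az":0},{"dx":0,"dy":-10,"dz":35,"ax":0,"ay":0,"az":0},{"dx":0,"dy":0,"dz":0,"ax":0,"ay":0,"az":0},{"dx":0,"dy":0,"dz":0,"ax":0,"ay":0,"az":0}]'
python3 - <<'E'
from look import *
look('6',save=('wrist','side'),names=('box','lid_step','bar_pivot','bar_tip','mug','insulator','hoof_pick'))
a=cv2.imread('pics/side6.png')[120:300,180:400];b=cv2.imread('pics/wrist6.png')
cv2.imwrite('pics/c6.png',cv2.resize(a,None,fx=3,fy=3,interpolation=cv2.INTER_CUBIC))
E
```

```text
t: 12.65
position: [0.5608, -0.0328, 0.2566]
ee_rot: [3.14, -0.078, 0.008]
wrist_force: [0.2, 0.3, 0.4]
opening: 0.0001
gripper_force: 0.0
t 12.65 tcp [ 0.5608 -0.0328  0.2566] [ 3.14  -0.078  0.008] F [0.2 0.3 0.4]
scene box [([0.5963, 0.1783, -0.0006], 0.94)]
scene lid_step [([0.5929, 0.1026, 0.1007], 0.63), ([0.4684, -0.4088, -0.0028], 0.61)]
scene bar_pivot [([0.5108, 0.0897, 0.1013], 0.68)]
scene bar_tip [([0.6003, 0.0943, 0.1016], 0.56)]
scene mug [([0.7245, 0.2599, -0.0015], 0.93), ([0.4741, 0.2323, -0.0041], 0.49)]
scene insulator [([0.4731, 0.2312, -0.003], 0.59)]
scene hoof_pick [([0.4122, 0.1125, 0.002], 0.59)]
side box [([0.5946, 0.1784, 0.0024], 0.61)]
side lid_step []
side bar_pivot [([0.7197, 0.2587, -0.001], 0.63), ([0.5155, 0.094, 0.0987], 0.58)]
side bar_tip [([0.5985, 0.0897, 0.1025], 0.74)]
side mug [([0.7255, 0.2616, 0.0016], 0.95), ([0.4648, -0.4077, 0.0022], 0.16)]
side insulator [([0.4756, 0.2343, -0.0011], 0.63)]
side hoof_pick [([0.4089, 0.1085, 0.0019], 0.87)]
wrist box [([0.5951, 0.176, 0.003], 0.77)]
wrist lid_step [([0.5948, 0.0983, 0.0995], 0.8)]
wrist bar_pivot [([0.5112, 0.0959, 0.1014], 0.95), ([0.5933, 0.091, 0.0991], 0.33)]
wrist bar_tip [([0.5957, 0.0923, 0.1016], 0.92), ([0.6759, -0.3934, -0.0002], 0.39)]
wrist mug [([0.7242, 0.2548, -0.0016], 0.57), ([0.6744, -0.3918, -0.0021], 0.27)]
wrist insulator []
wrist hoof_pick [([0.4128, 0.1153, 0.0005], 0.76)]
```

View pics/wrist6.png

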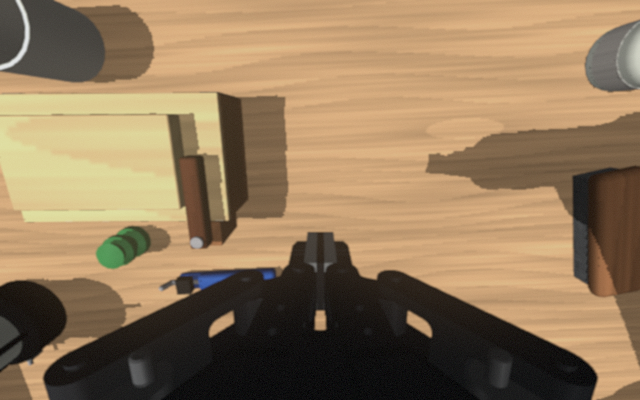

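View pics/c6.png

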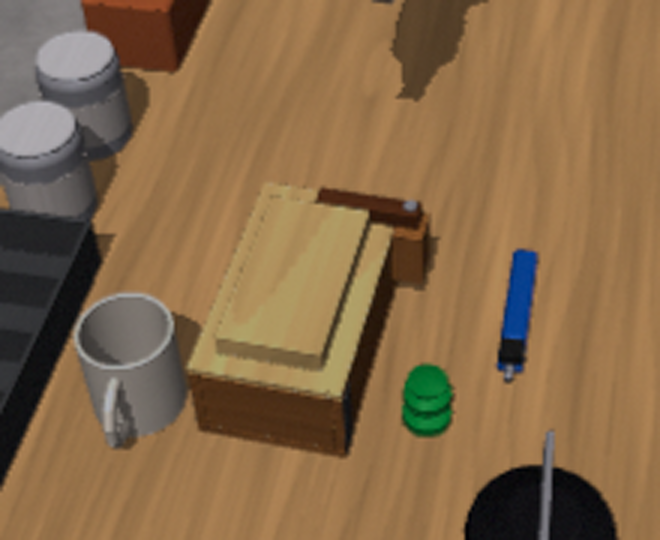

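The side crop shows the lid flush with the box's +y end at (270,385) and the bar lying across the ledge behind the step at (365,205). The wrist view shows the bar at (195,200), parallel to the step, with the hand clear.

```bash
python3 -c "
from bench import job
print(job.close_job())"
```

```text
the job is handed in; nothing more can be done
None
```

The lid is pushed fully home and the turn bar is round across it to its stop; the box and everything else the cameras checked stayed in place, the hand is clear, and the job is handed in.

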